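# Weight the drawings, then set the table fan to its third speed

## Robot

A 7-joint arm with a two-finger parallel gripper is mounted at the origin on the work surface. World frame = base frame: x ahead of the robot, y to its left, z up, the work surface at z = 0. Lengths are in mm, angles in rad, forces in N, time in s.
With the tool pointing down it reaches from about 425 to 875 mm from the base axis. Payload 8.4 kg.
Tool frame: the origin (TCP) lies midway between the tips of the shut fingers; the grasp point (between the pads) lies 19 mm behind it (robot.pinch_z is the distance from the TCP to the grasp point, in mm); x points along the fingers, y is the direction in which the jaws open and shut, and the axes are right-handed (so a half turn about x gives the same grasp; the last joint's range is limited). The gripper opens to 85 mm and grips with 20 to 120 N. Pads are 22 mm wide; open, the fingers measure 114 mm over their backs; the gripper's body (76 mm by 85 mm) begins 54 mm behind the grasp point. The pads swing forward as they close: fully open they stand 13 mm farther back than shut.
Start: joints at [-1.427, 0.333, 0.04, 1.465, -0.013, 1.343, -0.059], TCP at [156.277, 630.905, 231.308] pointing down, gripper open.
Joint ranges: [-2.58, 2.58], [-0.38, 2.09], [-1.3, 1.39], [0.25, 2.4], [-1.5, 4.64], [0.08, 2.09], [-2.65, 2.65]. Speed limits (rad/s): [2.22, 2.22, 2.79, 2.79, 3.14, 3.14, 3.14].

## Interface

Orientations are given as [roll, pitch, yaw] about the fixed x, y, z axes, in that order (R = Rz(yaw) Ry(pitch) Rx(roll)).
In Python, from bench import robot gives the robot as it stands.
- The arm moves only by the tool step_arm, never from a script. Its argument "deltas" is one flat list of numbers, 5 for each row, row after row: the shift along the tool's x, y, z in mm, then the turn about the tool's x in rad, then the closure, from -1 (fully open) to 1 (shut). A call has 1 to 20 rows; each row shifts and turns the pose as measured when the row begins, along the tool's axes as they then stand; what a row does not reach is not made up. A row lasts 1/12 s, in which the tool goes at most 41.7 mm and 7.16 degrees, less where a joint would pass 70% of its speed; a pose out of reach is approached as far as the arm can. A call with a gripper value outside its range is refused whole. The fingers move at their own pace and stop on an object; "grip_force" is the grip in N (left out, the last holds). Time passes only in rows, so rows that do not move let the fingers close. It gives the time, the measured TCP pose, the force and the opening at its end, in the units of the state.
- robot.sense(): the state, without advancing time (a new reading comes with each control period).
- robot.camera(name): name is "side" or "top"; returns a dict with "pixels" (384x512x3 uint8, red, green, blue), "intrinsics" (3x3 intrinsics, pixels), "R" (3x3) and "t" (3): a world point X has camera coordinates R X + t. Camera axes: x right, y down, z forward; pixel columns grow to the right and rows downward; lengths in mm; the calibration is good to about 2 mm. A picture is of the moment at which its call begins. There is no depth.
- robot.finish_job(): hands the job in, once; it reports no verdict.
The state is a dict: "time_s": time; "qpos": joint angles; "dq": joint speeds; "effort": joint torques, N m; "tcp_pos": TCP position; "tool_rot": TCP orientation; "wrist_force": force on the tool from outside, world axes, zero at the start; "moment": the same for the moment, N m; "grip_width": finger opening in mm.
Only numpy, scipy, OpenCV 4.12 (cv2) and the standard library are available. Lean on these libraries where they do the work, as an engineer would, in place of code of your own. Each camera call takes 0.05 s, during which the arm holds its last target. There are 200 camera calls.

## Task

The table fan is about to be turned up and would blow the loose drawings off the desk. First pick up the small glass jar of marbles and set it down gently, upright, on the middle of the stack of drawing sheets, and let go of it. Then reach in under the front of the fan's wire guard and swing the speed lever up to the third speed bar, counted from the round off stud, without knocking the guard; leave the lever there and the other things on the desk where they are.

Things in the scene. Friction and masses are not known exactly. Their poses are not given: they have to be found in the camera images.
- fan: Ivory table fan, fixed to the desk, 395 mm tall. Origin: centre of the underside of its base (210 mm deep along x, 190 mm wide, 40 mm high). Its front, with the speed lever, faces its own -x; z up. The lever stands up out of a half-round boss (34 mm radius, 40 mm deep along x, centred on the lever's pivot) on the front of the base.
- fan_guard: The fan's round wire guard, in the fan's frame. Treat it as solid: a disc of 125 mm radius about a level axis along x at z = 270 mm, from x = -30 to +50 mm, with a bulge of 85 mm radius out to x = -58 mm. It overhangs the lever (which swings in the plane x = -75 mm): the gripper does not fit there pointing straight down; come in from the front, tilted 25 to 45 degrees.
- speed_lever (a joint): Angle of the fan's speed lever, rad. 0 = upright; negative leans to the left for someone facing the fan's front (fan's +y), positive to the right. It has no clicks: it turns stiffly (about 2.5 N at the ball) over -0.66 to 0.66 and stays where it is left. Starts between the off stud and the second speed bar.
- third_bar (a point): The third speed bar, at lever angle +0.3. Marks on the rim of the boss, just in front of the lever's slot: a round off stud at -0.6 (left end), then four dark raised bars, each longer than the last: first at -0.3, second at 0, third at +0.3, fourth (top speed) at +0.6 (right end).
- lever_ball (a point): Centre of the black ball, 22 mm across, at the end of the speed lever (steel rod 7 mm thick); 80 mm from the pivot. Ball height about 101 to 115 mm above the desk.
- lever_pivot (a point): Pivot of the speed lever, fixed on the fan: 75 mm in front of the fan's origin, 35 mm above the desk. At angle q the ball is at fan-frame offset (0, -80 sin q, 80 cos q) mm from it.
- jar: Small clear glass jar of marbles with a steel screw lid, 50 mm across, 74 mm tall (lid 47 mm across, top 14 mm), about 0.32 kg, loose. Origin: centre of its underside; z up.
- sheets: Stack of white A5 drawing sheets with a crayon drawing on the top one, 148 mm along its x, 210 mm along its y, 6 mm thick, lying fixed on the desk. Origin: centre of its underside.
- sheets_top (a point): Middle of the top face of the stack of sheets, 6 mm above the desk; axes as the stack's.
- glue: White glue bottle with a pointed orange cap, 42 mm across, 98 mm tall, loose. Leave alone. Origin: centre of underside.
- tape: Roll of brown tape lying flat, 72 mm across, hole 53 mm, 24 mm high, loose. Leave alone. Origin: centre of underside.
- pencil_box: Red plastic pencil box, 70 x 205 x 37 mm, loose. Leave alone. Origin: centre of underside.
- bowl: White ceramic bowl of crayons, 116 mm across, about 65 mm tall with the crayons, loose. Leave alone. Origin: centre of underside.
- sharpener: Yellow plastic crank sharpener with a clear tilt-out bin, about 85 x 55 x 90 mm, loose. Leave alone. Origin: centre of underside.
- eraser: Eraser, 20 x 45 x 12 mm, loose. Leave alone. Origin: centre of underside.
- ruler: Wooden ruler lying flat, 30 x 300 x 4 mm, loose. Leave alone. Origin: centre of underside.

How it is judged:
By the outcome, as a careful person would: the job done as asked, in the order asked, and still so for the second after the job is handed in, with the robot touching nothing.
It also fails if it takes over 58 s, if anything falls off the work surface, if the arm or the gripper's body presses on something with over 40 N, if the wrist force passes 120 N, or if a joint passes its speed limit or range.

## Working session

There is one attempt and no reset: what is moved stays moved. The work goes in short steps, Python scripts to look and compute and a tool call to move; the robot and the scene stay as the last step left them, time stands still between calls to the robot, and variables do not carry over. Pictures are saved under pics/ and viewed, about 8 in all and at most 12, crops included, and the job is handed in when it is done.

Besides the shell and the picture viewer there is one more tool, called after "Call:" in YAML: its name, and indented under it one key for each argument. step_arm: Moves the arm, as the interface text tells. Its arguments: {"type":"object","properties":{"deltas":{"type":"array"},"grip_force":{"type":"number"}},"required":["deltas"]}

```bash
mkdir -p pics; ls; python3 - <<'E'
from bench import robot
import cv2,numpy as np
print(robot.sense())
for n in("side","top"):
    c=robot.camera(n);np.savez(f"pics/{n}0.npz",**c)
    cv2.imwrite(f"pics/{n}0.png",cv2.resize(c["pixels"][:,:,::-1],(800,600),interpolation=cv2.INTER_CUBIC))
    print(n,c["intrinsics"],c["R"],c["t"])
E
```

```text
pics
{'time_s': 0.0, 'qpos': array([-1.42719371,  0.33389488,  0.03990225,  1.4662681 , -0.01340486,
        1.34331151, -0.05852394]), 'dq': array([-0.00054731, -0.00114147,  0.00028517, -0.00148055,  0.00036124,
        0.00016034, -0.00044291]), 'effort': array([-1.36084564e-04, -6.58567643e+01,  1.36492722e+00, -4.05557942e+01,
        1.66569371e-02,  1.28485871e-02,  6.60213516e-06]), 'tcp_pos': array([156.20881833, 630.47858349, 230.43357796]), 'tool_rot': array([-1.50032991,  1.5691808 , -1.74320163]), 'wrist_force': array([-0.22846623, -0.44672521,  0.2523751 ]), 'moment': array([-0.06759802,  0.05478736,  0.00906811]), 'grip_width': 85.32136657290489}
side [[442.52312662   0.         261.61693948]
 [  0.         442.52312662 189.57208706]
 [  0.           0.           1.        ]] [[ 0.94318972 -0.33160901  0.02070287]
 [-0.1987881  -0.61314174 -0.76455248]
 [ 0.26622629  0.71700256 -0.64422891]] [-538.3834728   176.21916415 1232.18974349]
top [[401.13800833   0.         254.14965435]
 [  0.         401.13800833 192.13510091]
 [  0.           0.           1.        ]] [[-0.00243638 -0.99998752 -0.00436169]
 [-0.99709461  0.00276136 -0.07612302]
 [ 0.07613412  0.00416355 -0.99708889]] [  -8.66927571  586.15581054 1355.82843453]
```

View pics/side0.png

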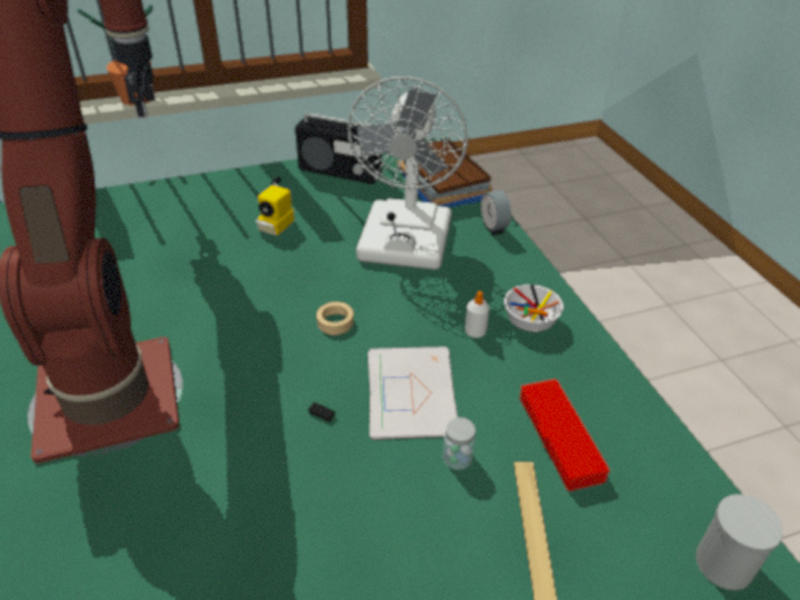

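View pics/top0.png

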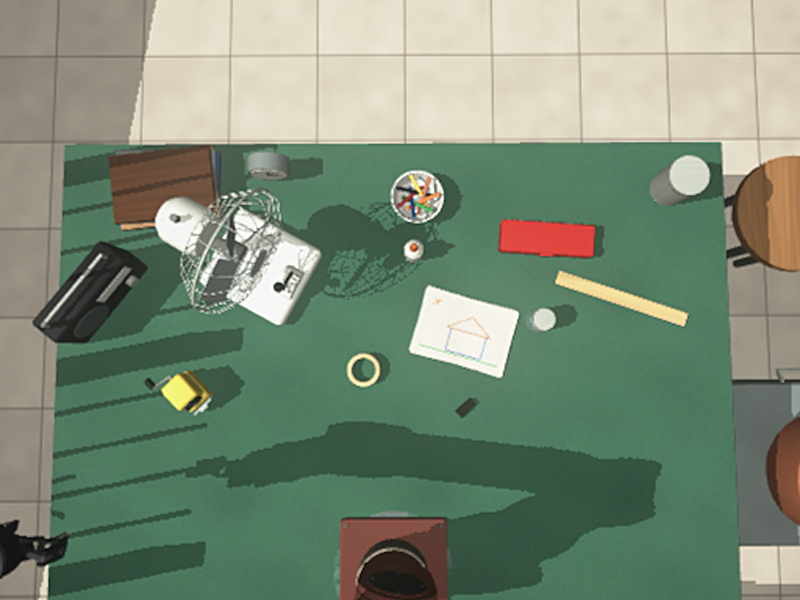

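The side view shows the fan lever ball at about (391,216), the jar at (459,443) and the sheets around (412,392). In the top view the jar lid is at (543,320), the sheets are around (465,332), the lever ball is near (279,287), and the fan's front faces lower right.

```bash
cat > h.py <<'E'
import numpy as np,cv2
def load(n,k=0): return dict(np.load(f"pics/{n}{k}.npz"))
def ray(c,u,v):
    d=c["R"].T@np.linalg.solve(c["intrinsics"],[u,v,1.]); return -c["R"].T@c["t"],d
def onz(c,u,v,z):
    o,d=ray(c,u,v); return o+d*(z-o[2])/d[2]
def two(c1,p1,c2,p2):
    o1,d1=ray(c1,*p1);o2,d2=ray(c2,*p2)
    s=np.linalg.lstsq(np.c_[d1,-d2],o2-o1,rcond=None)[0]
    a,b=o1+d1*s[0],o2+d2*s[1]; return (a+b)/2,np.linalg.norm(a-b)
def proj(c,X):
    p=c["intrinsics"]@(c["R"]@np.asarray(X,float)+c["t"]); return p[:2]/p[2]
E
python3 - <<'E'
from h import *
t=load("top");s=load("side")
def hsv(c):return cv2.cvtColor(c["pixels"],cv2.COLOR_RGB2HSV)
T=hsv(t)
notgreen=~((T[...,0]>60)&(T[...,0]<90)&(T[...,1]>70))
def cont(m,box):
    x0,y0,x1,y1=box;mm=np.zeros(m.shape,np.uint8);mm[y0:y1,x0:x1]=m[y0:y1,x0:x1]
    return max(cv2.findContours(mm,cv2.RETR_EXTERNAL,cv2.CHAIN_APPROX_NONE)[0],key=cv2.contourArea)
# sheets
c=cont((T[...,2]>170)&(T[...,1]<60),(255,175,336,248)); r=cv2.minAreaRect(c)
P=np.array([onz(t,*p,6)for p in cv2.boxPoints(r)]);print("sheets",r,P.mean(0).round(1),"\n",P.round(1),[np.linalg.norm(P[i]-P[i-1]).round(1) for i in range(4)])
c=cont((T[...,2]>130)&(T[...,1]<60),(335,192,362,216));(u,v),R=cv2.minEnclosingCircle(c);m=cv2.fitEllipse(c)
print("jar",(u,v),R,m,onz(t,u,v,74), 2*R*1282/401)
S=cv2.cvtColor(s["pixels"],cv2.COLOR_RGB2BGR)
a=cv2.resize(S[115:185,215:305],None,fx=6,fy=6,interpolation=cv2.INTER_CUBIC)
b=cv2.resize(cv2.cvtColor(t["pixels"],cv2.COLOR_RGB2BGR)[115:215,95:215],None,fx=5,fy=5,interpolation=cv2.INTER_CUBIC)
cv2.imwrite("pics/ca.png",a);cv2.imwrite("pics/cb.png",b)
for n,z,p in [("glue",98,(413,249)),("bowl",60,(417,196)),("tape",24,(364,370)),("eraser",12,(467,407)),("sharp",80,(187,391)),("box",37,(548,238))]: print(n,onz(t,p[0]*.64,p[1]*.64,z).round())
E
```

```text
sheets ((296.6144714355469, 211.82583618164062), (62.25723648071289, 44.517269134521484), 15.780752182006836) [ 519.  -156.9    6. ] 
 [[ 474.2  -32.2    6. ]
 [ 622.8  -74.9    6. ]
 [ 563.2 -282.3    6. ]
 [ 415.6 -238.1    6. ]] [np.float64(214.1), np.float64(154.6), np.float64(215.8), np.float64(154.0)]
jar (345.5789489746094, 204.0) 9.631102561950684 ((346.0260314941406, 204.2989501953125), (13.904532432556152, 19.12187385559082), 76.30733489990234) [ 542.13440079 -311.63818624   74.        ] 61.581413887385416
glue [688. -44.  98.]
bowl [809. -54.  60.]
tape [434.  62.  24.]
eraser [ 352. -162.   12.]
sharp [393. 428.  80.]
box [ 721. -341.   37.]
```

View pics/ca.png

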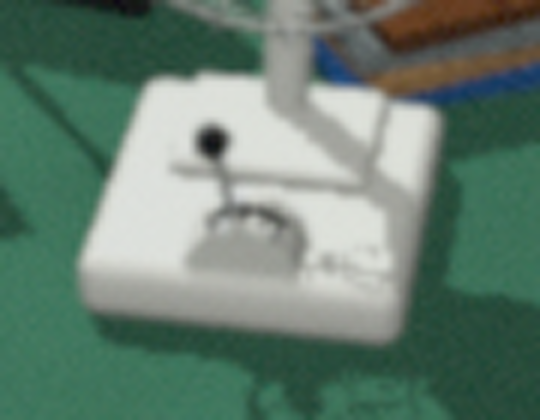

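View pics/cb.png

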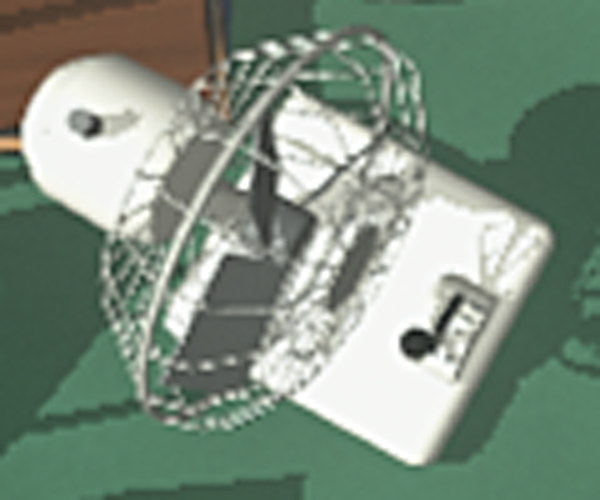

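The crops show the lever ball at (212,141) in the side crop, about (250.3,138.5) in the full image. In the top crop it's at (418,344), or (178.6,183.8). The front base corners in the top crop are at (553,238) and (420,465). Next I'll triangulate these and look closer at the jar.

```bash
python3 - <<'E'
from h import *
t=load("top");s=load("side")
print("cam top",(-t["R"].T@t["t"]).round(), "side",(-s["R"].T@s["t"]).round())
def darkc(c,u,v,r=6,th=90):
    g=cv2.cvtColor(c["pixels"],cv2.COLOR_RGB2GRAY).astype(float)
    yy,xx=np.mgrid[:384,:512];m=(abs(xx-u)<=r)&(abs(yy-v)<=r)
    w=np.clip(th-g,0,None)*m
    return (w*xx).sum()/w.sum(),(w*yy).sum()/w.sum()
pt=darkc(t,177.8,183.3,4);ps=darkc(s,249.8,138,3)
print(pt,ps);B,e=two(t,pt,s,ps);print("ball",B,e)
A=onz(t,95+553/5,115+238/5,40);C=onz(t,95+420/5,115+465/5,40)
print("front corners",A,C,np.linalg.norm(A-C)); d=C-A; print("yaw(+y dir)",np.degrees(np.arctan2(-d[0],d[1])),"mid",(A+C)/2)
# fan base mask lines: white contour hull
T=cv2.cvtColor(t["pixels"],cv2.COLOR_RGB2HSV)
m=((T[...,2]>150)&(T[...,1]<60)).astype(np.uint8);m[:, :150]=0;m[:,215:]=0;m[:125]=0;m[215:]=0
c=max(cv2.findContours(m,cv2.RETR_EXTERNAL,cv2.CHAIN_APPROX_NONE)[0],key=cv2.contourArea)
p=np.array([onz(t,*q[0],38)for q in cv2.convexHull(c)]);print(p[:,:2].round(0).tolist())
im=[]
for c,(x0,y0) in((t,(325,185)),(s,(270,255))):
    im.append(cv2.resize(c["pixels"][y0:y0+50,x0:x0+45,::-1],None,fx=8,fy=8,interpolation=cv2.INTER_CUBIC))
cv2.imwrite("pics/jar.png",np.hstack(im))
E
```

```text
cam top [ 481.  -16. 1396.] side [ 215. -954.  940.]
(np.float64(178.20927936821323), np.float64(183.0730503455084)) (np.float64(249.93321616871705), np.float64(138.41124780316343))
ball [609.25640478 234.36169298 109.71221889] 0.4036481802862347
front corners [686.31892359 155.15688134  40.        ] [531.64346521 244.16795339  40.        ] 178.45859007706173
yaw(+y dir) 60.080868292310534 mid [608.9811944  199.66241737  40.        ]
[[793.0, 334.0], [769.0, 275.0], [703.0, 175.0], [696.0, 164.0], [692.0, 161.0], [685.0, 161.0], [651.0, 178.0], [559.0, 228.0], [542.0, 238.0], [535.0, 245.0], [535.0, 255.0], [580.0, 344.0], [776.0, 347.0], [793.0, 337.0]]
```

View pics/jar.png

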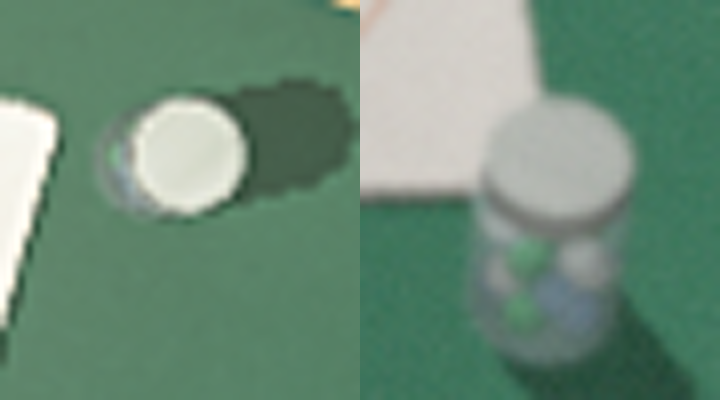

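Jar lid in the top view is at (189,155) in the crop, or (348.2,203.9) in the full image, and it's upright. Next come the tool axes and a refined jar and pivot estimate.

```bash
cat >> h.py <<'E'
from scipy.spatial.transform import Rotation as Ro
def st(show=True):
    from bench import robot
    s=robot.sense();R=Ro.from_euler("xyz",s["tool_rot"]).as_matrix()
    if show:print("t",round(s["time_s"],2),"tcp",s["tcp_pos"].round(1),"w",round(s["grip_width"],1),"F",s["wrist_force"].round(1),"\nx",R[:,0].round(3),"y",R[:,1].round(3),"z",R[:,2].round(3),"q",s["qpos"].round(2))
    return s["tcp_pos"],R
def to(*tg,frm=None):
    p,R=st()
    print("to",tg,"tool delta",(R.T@(np.array(tg)-p)).round(1))
E
python3 - <<'E'
from h import *
t=load("top");s=load("side")
print("jar lid top",onz(t,348.2,203.9,74), "side",onz(s,294.6,274,74), two(t,(348.2,203.9),s,(294.6,274)))
print("boss chord mid side",onz(s,255.6,159.6,40),[onz(s,215+u/6-.4,115+v/6-.4,40).round() for u,v in((187,268),(305,275))])
fx=np.array([.5,.866,0]);
p,R=st()
for sg in(1,-1): print("turn for lever",np.arctan2(*( (R.T@(sg*fx))[[2,1]])))
to(480,50,230)
print(R.T@(np.array([542,-312,230])-np.array([480,50,230])))
E
```

```text
jar lid top [ 542.44138227 -320.27422859   74.        ] side [ 542.59476166 -322.38714308   74.        ] (array([ 542.9234031 , -320.86829759,   72.05403354]), np.float64(0.8305201620804548))
boss chord mid side [619.85614143 204.23147428  40.        ] [array([588., 216.,  40.]), array([650., 189.,  40.])]
t 0.1 tcp [156.2 630.5 230.5] w 85.6 F [ 0.5 -0.2 -1.3] 
x [-0.    -0.001 -1.   ] y [ 0.24   0.971 -0.002] z [ 0.971 -0.24   0.   ] q [-1.43  0.33  0.04  1.47 -0.01  1.34 -0.06]
turn for lever 0.2807978019051638
turn for lever -2.8607948516846293
t 0.1 tcp [156.2 630.5 230.5] w 85.6 F [ 0.5 -0.2 -1.3] 
x [-0.    -0.001 -1.   ] y [ 0.24   0.971 -0.002] z [ 0.971 -0.24   0.   ] q [-1.43  0.33  0.04  1.47 -0.01  1.34 -0.06]
to (480, 50, 230) tool delta [   1.3 -485.6  453.9]
[   0.52651421 -336.47343631  147.21871294]
```

Call:
step_arm:
  deltas: [0,-24,23,0,-1,0,-24,23,0,-1,0,-24,23,0,-1,0,-24,23,0,-1,0,-24,23,0,-1,0,-24,23,0,-1,0,-24,23,0,-1,0,-24,23,0,-1,0,-24,23,0,-1,0,-24,23,0,-1,0,-24,23,0,-1,0,-24,23,0,-1,0,-24,23,0,-1,0,-24,23,0,-1,0,-24,23,0,-1,0,-24,23,0,-1,0,-24,23,0,-1,0,-24,23,0,-1,0,-24,23,0,-1,0,-24,23,0,-1]

```text
time_s: 1.77
tcp_pos: [494.1, 30.1, 224.1]
tool_rot: [-2.313, 1.561, -2.542]
wrist_force: [1.3, 0.6, -0.6]
grip_width: 85.6
```

```bash
python3 -c "
from h import *
to(542,-320.5,230)"
```

```text
t 1.77 tcp [494.1  30.1 224.1] w 85.6 F [ 1.3  0.6 -0.6] 
x [-0.008 -0.006 -1.   ] y [ 0.227  0.974 -0.007] z [ 0.974 -0.227 -0.007] q [-0.8   0.01  0.65  1.86  0.    1.28  1.2 ]
to (542, -320.5, 230) tool delta [  -4.2 -330.6  126.3]
```

Call:
step_arm:
  deltas: [-0.5,-30,11.5,0,-1,-0.5,-30,11.5,0,-1,-0.5,-30,11.5,0,-1,-0.5,-30,11.5,0,-1,-0.5,-30,11.5,0,-1,-0.5,-30,11.5,0,-1,-0.5,-30,11.5,0,-1,-0.5,-30,11.5,0,-1,-0.5,-30,11.5,0,-1,-0.5,-30,11.5,0,-1,0,-15,6,0,-1,0,0,0,0,-1]

```text
time_s: 2.77
tcp_pos: [539.3, -326.7, 228.5]
tool_rot: [-2.237, 1.556, -2.469]
wrist_force: [-0.4, -0.1, -0.6]
grip_width: 85.6
```

```bash
python3 -c "
from h import *
to(542,-320.5,100)"
```

```text
t 2.77 tcp [ 539.3 -326.7  228.5] w 85.6 F [-0.4 -0.1 -0.6] 
x [-0.012 -0.009 -1.   ] y [ 0.23   0.973 -0.012] z [ 0.973 -0.23  -0.009] q [-0.2   0.4   0.89  1.55 -0.3   1.35  2.05]
to (542, -320.5, 100) tool delta [128.4   8.2   2.3]
```

Call:
step_arm:
  deltas: [13,1.5,0.5,0,-1,16,2,0.5,0,-1,16,2,0.5,0,-1,16,2,0.5,0,-1,16,1,0.3,0,-1,16,0,0,0,-1,16,0,0,0,-1,14,0,0,0,-1,5,0,0,0,-1,0,0,0,0,-1]

```text
time_s: 3.6
tcp_pos: [540.7, -306.5, 85.6]
tool_rot: [-2.832, 1.553, -3.056]
wrist_force: [0.0, 0.6, 0.5]
grip_width: 85.6
```

```bash
python3 - <<'E'
from h import *
to(542,-320.5,30)
from bench import robot
im=[]
for n,(x0,y0) in(("top",(300,160)),("side",(250,220))):
    c=robot.camera(n); im.append(cv2.resize(c["pixels"][y0:y0+100,x0:x0+90,::-1],None,fx=4,fy=4,interpolation=cv2.INTER_CUBIC))
cv2.imwrite("pics/pre.png",np.hstack(im))
E
```

```text
t 3.6 tcp [ 540.7 -306.5   85.6] w 85.6 F [0.  0.6 0.5] 
x [-0.017 -0.001 -1.   ] y [ 0.223  0.975 -0.005] z [ 0.975 -0.223 -0.017] q [-0.18  0.51  0.81  1.72 -0.39  1.1   2.1 ]
to (542, -320.5, 30) tool delta [ 55.6 -13.    5.3]
```

View pics/pre.png

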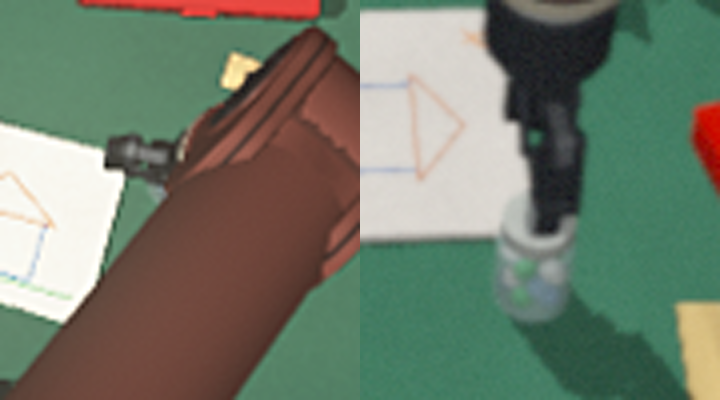

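The picture shows the open fingers still above the lid and about 14 mm too far toward +y. I'll correct that before descending.

Call:
step_arm:
  deltas: [0,-4,1.5,0,-1,0,-4,1.5,0,-1,0,-3,1.5,0,-1,0,-1,0.5,0,-1,0,0,0,0,-1,0,0,0,0,-1]

```text
time_s: 4.2
tcp_pos: [545.8, -323.0, 91.3]
tool_rot: [-2.469, 1.56, -2.694]
wrist_force: [0.3, -0.0, -0.6]
grip_width: 85.4
```

```bash
python3 -c "
from h import *
to(542,-320.5,30)"
```

```text
t 4.2 tcp [ 545.8 -323.    91.3] w 85.4 F [ 0.3 -0.  -0.6] 
x [-0.01  -0.005 -1.   ] y [ 0.223  0.975 -0.007] z [ 0.975 -0.223 -0.009] q [-0.15  0.52  0.81  1.69 -0.4   1.11  2.12]
to (542, -320.5, 30) tool delta [61.3  2.  -3.8]
```

Call:
step_arm:
  deltas: [8,0.5,-1,0,-1,8,0.5,-1,0,-1,8,0.5,-1,0,-1,8,0,-0.5,0,-1,8,0,0,0,-1,8,0,0,0,-1,5,0,0,0,-1,2,0,0,0,-1,0,0,0,0,-1,0,0,0,0,-1]

```text
time_s: 5.03
tcp_pos: [540.5, -319.8, 28.3]
tool_rot: [-2.657, 1.557, -2.882]
wrist_force: [0.2, -0.3, -0.2]
grip_width: 85.5
```

```bash
python3 -c "
from h import *
to(542,-320.5,30)"
```

```text
t 5.03 tcp [ 540.5 -319.8   28.3] w 85.5 F [ 0.2 -0.3 -0.2] 
x [-0.013 -0.003 -1.   ] y [ 0.223  0.975 -0.006] z [ 0.975 -0.223 -0.012] q [-0.12  0.59  0.76  1.75 -0.46  1.01  2.16]
to (542, -320.5, 30) tool delta [-1.7 -0.3  1.6]
```

Well centred. Now I'll grip.

Call:
step_arm:
  deltas: [0,0,0,0,0,0,0,0,0,1,0,0,0,0,1,0,0,0,0,1,0,0,0,0,1,0,0,0,0,1,0,0,0,0,1,0,0,0,0,1]
  grip_force: 35

```text
time_s: 5.7
tcp_pos: [541.2, -320.3, 29.6]
tool_rot: [-2.557, 1.559, -2.782]
wrist_force: [0.3, 0.6, -0.8]
grip_width: 48.3
```

```bash
python3 -c "
from h import *
to(519,-157,80)"
```

```text
t 5.7 tcp [ 541.2 -320.3   29.6] w 48.3 F [ 0.3  0.6 -0.8] 
x [-0.011 -0.004 -1.   ] y [ 0.223  0.975 -0.007] z [ 0.975 -0.223 -0.01 ] q [-0.12  0.58  0.77  1.74 -0.46  1.01  2.16]
to (519, -157, 80) tool delta [-50.8 153.9 -58.6]
```

Call:
step_arm:
  deltas: [-6,0,0,0,1,-8,0,0,0,1,-8,0,0,0,1,-8,0,0,0,1,-8,0,0,0,1,-5,0,0,0,1,-2,0,0,0,1,0,0,0,0,1,0,0,0,0,1]

```text
time_s: 6.45
tcp_pos: [541.8, -319.8, 80.4]
tool_rot: [-2.565, 1.56, -2.79]
wrist_force: [-0.1, -0.7, -2.8]
grip_width: 48.0
```

```bash
python3 -c "
from h import *
to(519,-157,80)"
```

```text
t 6.45 tcp [ 541.8 -319.8   80.4] w 48.0 F [-0.1 -0.7 -2.8] 
x [-0.01  -0.004 -1.   ] y [ 0.223  0.975 -0.006] z [ 0.975 -0.223 -0.009] q [-0.15  0.52  0.8   1.71 -0.41  1.09  2.13]
to (519, -157, 80) tool delta [ -0.  153.6 -58.6]
```

The wrist reads about 3 N, so the jar is held. I'll carry it to the sheets.

Call:
step_arm:
  deltas: [0,6,-2.5,0,1,0,12,-4.5,0,1,0,12,-4.5,0,1,0,12,-4.5,0,1,0,12,-4.5,0,1,0,12,-4.5,0,1,0,12,-4.5,0,1,0,12,-4.5,0,1,0,12,-4.5,0,1,0,12,-4.5,0,1,0,12,-4.5,0,1,0,12,-4.5,0,1,0,8,-3,0,1,0,3,-1,0,1,0,0,0,0,1,0,0,0,0,1]

```text
time_s: 7.78
tcp_pos: [513.1, -148.2, 73.7]
tool_rot: [-2.892, 1.55, -3.116]
wrist_force: [-0.7, -0.1, -3.2]
grip_width: 48.3
```

```bash
python3 -c "
from h import *
to(519,-157,36)"
```

```text
t 7.78 tcp [ 513.1 -148.2   73.7] w 48.3 F [-0.7 -0.1 -3.2] 
x [-0.021 -0.001 -1.   ] y [ 0.222  0.975 -0.005] z [ 0.975 -0.222 -0.02 ] q [-0.52  0.34  0.84  1.94 -0.29  1.01  1.8 ]
to (519, -157, 36) tool delta [37.6 -7.1  8.4]
```

Call:
step_arm:
  deltas: [3,-2.5,3,0,1,5,-2.5,3,0,1,6,-1.5,2,0,1,6,0,0,0,1,5,0,0,0,1,3,0,0,0,1,2,0,0,0,1,0,0,0,0,1,0,0,0,0,1]

```text
time_s: 8.53
tcp_pos: [518.6, -161.6, 39.2]
tool_rot: [-2.784, 1.548, -3.014]
wrist_force: [-0.3, 0.8, -3.0]
grip_width: 48.4
```

```bash
python3 -c "
from h import *
to(519,-157,36)"
```

```text
t 8.53 tcp [ 518.6 -161.6   39.2] w 48.4 F [-0.3  0.8 -3. ] 
x [-0.023 -0.003 -1.   ] y [ 0.227  0.974 -0.008] z [ 0.974 -0.227 -0.021] q [-0.46  0.41  0.81  1.94 -0.35  0.96  1.86]
to (519, -157, 36) tool delta [ 3.1  4.6 -0.6]
```

Call:
step_arm:
  deltas: [0,2,0,0,1,0,2,0,0,1,0.8,0,0,0,1,0.8,0,0,0,1,0.5,0,0,0,1,0,0,0,0,1]

```text
time_s: 9.03
tcp_pos: [520.4, -156.5, 37.8]
tool_rot: [-2.798, 1.55, -3.026]
wrist_force: [0.6, 0.3, -3.3]
grip_width: 48.4
```

```bash
python3 -c "
from h import *
to(519,-157,36)"
```

```text
t 9.03 tcp [ 520.4 -156.5   37.8] w 48.4 F [ 0.6  0.3 -3.3] 
x [-0.021 -0.002 -1.   ] y [ 0.226  0.974 -0.007] z [ 0.974 -0.226 -0.02 ] q [-0.46  0.41  0.81  1.94 -0.35  0.95  1.86]
to (519, -157, 36) tool delta [ 1.8 -0.8 -1.2]
```

Call:
step_arm:
  deltas: [0.7,0,0,0,1,0.7,0,0,0,1,0.7,0,0,0,1,0.7,0,0,0,1,0,0,0,0,1]

```text
time_s: 9.45
tcp_pos: [520.5, -156.6, 35.8]
tool_rot: [-2.838, 1.55, -3.067]
wrist_force: [1.1, -0.5, -4.3]
grip_width: 48.4
```

Call:
step_arm:
  deltas: [0.7,0,0,0,1,0.6,0,0,0,1,0,0,0,0,1]

```text
time_s: 9.7
tcp_pos: [520.6, -156.8, 35.8]
tool_rot: [-2.907, 1.551, -3.136]
wrist_force: [-0.4, -0.7, -2.7]
grip_width: 48.5
```

Call:
step_arm:
  deltas: [0.8,0,0,0,1,0.8,0,0,0,1,0.5,0,0,0,1]

```text
time_s: 9.95
tcp_pos: [520.7, -156.8, 35.6]
tool_rot: [-3.006, 1.551, 3.048]
wrist_force: [-4.0, 1.3, 6.3]
grip_width: 48.7
```

Contact is confirmed: +6 N and z has stopped. Releasing, then raising.

Call:
step_arm:
  deltas: [0,0,0,0,0,0,0,0,0,-0.3,0,0,0,0,-0.6,0,0,0,0,-1,0,0,0,0,-1,0,0,0,0,-1]

```text
time_s: 10.45
tcp_pos: [521.7, -157.4, 35.8]
tool_rot: [-2.962, 1.553, 3.092]
wrist_force: [0.5, 0.5, 0.0]
grip_width: 85.4
```

```bash
python3 -c "
from h import *
to(520,-157,200)"
```

```text
t 10.45 tcp [ 521.7 -157.4   35.8] w 85.4 F [0.5 0.5 0. ] 
x [-0.018  0.001 -1.   ] y [ 0.227  0.974 -0.003] z [ 0.974 -0.227 -0.018] q [-0.46  0.42  0.8   1.94 -0.36  0.95  1.86]
to (520, -157, 200) tool delta [-164.1   -0.6   -4.7]
```

Call:
step_arm:
  deltas: [-8,0,0,0,-1,-8,0,0,0,-1,-8,0,0,0,-1,-8,0,0,0,-1,-8,0,0,0,-1,-8,0,0,0,-1,-12,0,0,0,-1,-16,0,0,0,-1,-16,0,0,0,-1,-16,0,0,0,-1,-16,0,0,0,-1,-16,0,0,0,-1,-12,0,0,0,-1,-8,0,0,0,-1,0,0,0,0,-1]

```text
time_s: 11.7
tcp_pos: [524.6, -159.2, 214.9]
tool_rot: [-2.988, 1.557, 3.063]
wrist_force: [-0.1, -0.7, 0.4]
grip_width: 85.3
```

```bash
python3 - <<'E'
from h import *
p,R=st()
from bench import robot
for n in("top","side"): np.savez(f"pics/{n}1.npz",**robot.camera(n))
t=load("top",1);s=load("side",1)
a=cv2.resize(t["pixels"][160:260,240:340,::-1],None,fx=4,fy=4,interpolation=cv2.INTER_CUBIC)
b=cv2.resize(s["pixels"][200:300,210:310,::-1],None,fx=4,fy=4,interpolation=cv2.INTER_CUBIC)
cv2.imwrite("pics/placed.png",np.hstack([a,b]))
print("expected lid px side",proj(s,(519,-157,80)),"top",proj(t,(519,-157,80)))
E
```

```text
t 11.7 tcp [ 524.6 -159.2  214.9] w 85.3 F [-0.1 -0.7  0.4] 
x [-0.013  0.001 -1.   ] y [ 0.23   0.973 -0.002] z [ 0.973 -0.23  -0.013] q [-0.59  0.19  0.91  1.76 -0.15  1.28  1.7 ]
expected lid px side [263.39650595 229.24669645] top [298.90754628 211.09201518]
```

View pics/placed.png

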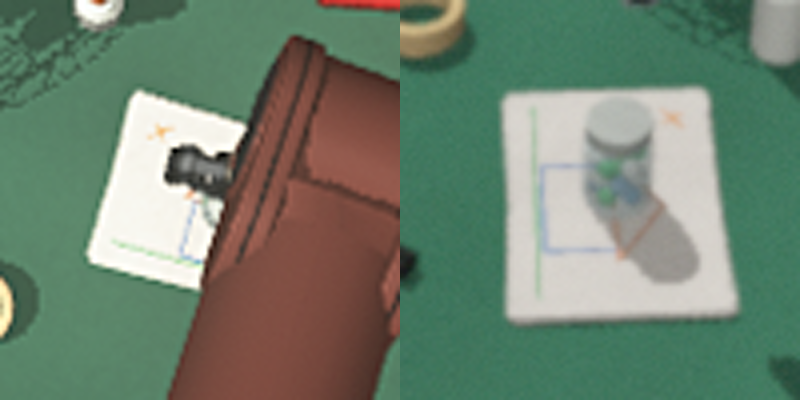

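The jar stands upright in the middle of the sheets: lid in the side crop at (620,122), about (265,230) in the full image, against an expected (263,229). Next I'll refine the fan's midline and yaw from the first pictures.

```bash
python3 - <<'E'
from h import *
def notgreen(c):
    T=cv2.cvtColor(cv2.GaussianBlur(c["pixels"],(3,3),0),cv2.COLOR_RGB2HSV);return (T[...,1]<55)
def edge(c,a,b,z,n=12):
    # subpixel saturation edge points across segment a-b (pixel coords), fit a world line at height z
    S=cv2.cvtColor(c["pixels"],cv2.COLOR_RGB2HSV)[...,1].astype(np.float32)
    a,b=np.array(a,float),np.array(b,float);d=(b-a)/np.linalg.norm(b-a);nn=np.array([-d[1],d[0]]);P=[]
    for f in np.linspace(0,1,n):
        k=np.arange(-5,5.01,.25);q=(a+f*(b-a))+k[:,None]*nn
        v=cv2.remap(S,q[:,0].astype(np.float32)[None],q[:,1].astype(np.float32)[None],cv2.INTER_LINEAR)[0]
        i=np.argmax(abs(np.gradient(cv2.GaussianBlur(v[None],(5,1),0)[0])));P.append(onz(c,*q[i],z)[:2])
    P=np.array(P);vx,vy,x,y=cv2.fitLine(P.astype(np.float32),cv2.DIST_HUBER,0,.01,.01).ravel()
    if abs(vy)>abs(vx) and vy<0 : vx,vy=-vx,-vy
    res=(P-[x,y])@[-vy,vx]
    return np.array([x,y]),np.degrees(np.arctan2(vy,vx)),res.round(1)
t=load("top");s=load("side")
o=lambda u,v:(95+u/5-.4,115+v/5-.4); w=lambda u,v:(215+u/6-.4,115+v/6-.4)
fy=np.array([-.866,.5])
for name,c,a,b in [("T right(-y)",t,o(540,222),o(445,165)),("T left(+y)",t,o(405,460),o(310,405)),("T front",t,o(550,265),o(440,445)),
  ("S left(+y)",s,w(85,255),w(145,90)),("S right(-y)",s,w(412,280),w(438,140))]:
    p,ang,r=edge(c,a,b,36); print(name,p.round(1),"ang",ang.round(1),"lat",(p@fy).round(1),r)
B=np.array([609.3,234.4])
for z in(110,113): print(z,"ball top",onz(t,178.2,183.1,z)[:2]@fy,"side",onz(s,249.9,138.4,z)[:2]@fy)
E
```

```text
T right(-y) [720.9 199.4] ang 60.9 lat -524.6 [-0.  -0.3  0.3  0.1 -0.2  0.4  0.2 -0.1 -0.3  0.3  0.  -0.2]
T left(+y) [553.1 291.2] ang 60.9 lat -333.4 [ 0.1  0.  -0.1 -0.2 -0.3 -0.4  0.4  0.3  0.2  0.1 -0.  -0.1]
T front [612.4 193.1] ang -28.4 lat -433.8 [ 0.7 -0.5  0.1 -0.1 -0.4  0.2 -0.1  0.5 -0.6  0.  -0.3  0.3]
S left(+y) [575.5 330.6] ang 61.6 lat -333.1 [ 0.1  0.2  0.2 -0.6 -0.6  0.4 -0.4 -0.4 -0.3  0.7  0.8 -0.1]
S right(-y) [748.5 238.6] ang 61.1 lat -528.9 [ 0.2 -0.4  0.7 -0.8  0.3 -1.2  0.8 -1.6  0.4 -1.2  0.   1.2]
110 ball top -410.5446724673726 side -410.2056245873287
113 ball top -410.5776626443806 side -411.1196463169885
```

Fan yaw comes out at about 61°, with a measured base width of 191 mm against the given 190, and the lever at about q = -0.24. Commands allow turns only about the tool's x, so I can't tilt the gripper. Instead I'll keep the jaws open along the fan's x, so one finger reaches the ball while the body stays about 50 mm in front of it, clear of the guard. First I'll turn the tool to line up.

Call:
step_arm:
  deltas: [0,0,0,0.05,-1,0,0,0,0.09,-1,0,0,0,0.09,-1,0,0,0,0.03,-1,0,0,0,0,-1,0,0,0,0,-1]

```text
time_s: 12.3
tcp_pos: [520.9, -158.0, 207.8]
tool_rot: [-2.699, 1.547, 3.081]
wrist_force: [0.3, -1.2, -0.5]
grip_width: 85.7
```

```bash
cat >> h.py <<'E'
YAW=np.radians(61.1);FX=np.array([np.cos(YAW),np.sin(YAW),0]);FY=np.array([-np.sin(YAW),np.cos(YAW),0])
A0,B0=499.7,-439.5   # lever plane along FX, pivot along FY
def fan(a,b,z): return FX*(A0+a)+FY*(B0+b)+np.array([0,0,z])   # relative to the pivot axis
def tofan(a,b,z):
    p,R=st();print("now rel pivot: a",round(p@FX-A0,1),"b",round(p@FY-B0,1),"z",round(p[2],1),"jaw yaw",np.degrees(np.arctan2(R[1,1],R[0,1])).round(2))
    print("delta",(R.T@(fan(a,b,z)-p)).round(1))
E
python3 - <<'E'
from h import *
t=load("top",1)
for z in(350,450):print(onz(t,315,170,z))
tofan(-130,62,190)
E
```

```text
[ 618.95707863 -171.47910991  350.        ]
[ 605.79367734 -156.61511527  450.        ]
t 12.3 tcp [ 520.9 -158.   207.8] w 85.7 F [ 0.3 -1.2 -0.5] 
x [-0.024  0.001 -1.   ] y [ 0.482  0.876 -0.01 ] z [ 0.876 -0.482 -0.021] q [-0.62  0.2   0.95  1.77 -0.17  1.28  1.44]
now rel pivot: a -386.3 b -92.8 z 207.8 jaw yaw 61.17
delta [  18.5  256.6 -154.2]
```

Call:
step_arm:
  deltas: [0,10,-6,0,-1,0,18,-11,0,-1,0,18,-11,0,-1,0,18,-11,0,-1,0,18,-11,0,-1,0,18,-11,0,-1,0,18,-11,0,-1,0,18,-11,0,-1,0,18,-11,0,-1,0,18,-11,0,-1,0,18,-11,0,-1,0,18,-11,0,-1,0,10,-6,0,-1,0,0,0,0,-1,0,0,0,0,-1]

```text
time_s: 13.55
tcp_pos: [502.0, 106.2, 201.2]
tool_rot: [-2.54, 1.537, -3.025]
wrist_force: [0.4, 0.4, 0.2]
grip_width: 85.5
```

```bash
python3 - <<'E'
from h import *
tofan(-130,62,190)
from bench import robot
for n in("top","side"): np.savez(f"pics/{n}2.npz",**robot.camera(n))
t=load("top",2);s=load("side",2)
a=cv2.resize(t["pixels"][100:340,90:290,::-1],None,fx=2,fy=2,interpolation=cv2.INTER_CUBIC)
b=cv2.resize(s["pixels"][20:260,130:330,::-1],None,fx=2,fy=2,interpolation=cv2.INTER_CUBIC)
cv2.imwrite("pics/pre2.png",np.hstack([a,b]))
E
```

```text
t 13.55 tcp [502.  106.2 201.2] w 85.5 F [0.4 0.4 0.2] 
x [-0.033 -0.004 -0.999] y [ 0.465  0.885 -0.019] z [ 0.884 -0.466 -0.028] q [-1.    0.1   0.76  1.84 -0.08  1.26  0.88]
now rel pivot: a -164.1 b 51.3 z 201.2 jaw yaw 62.25
delta [10.8 34.6 -9.7]
```

View pics/pre2.png

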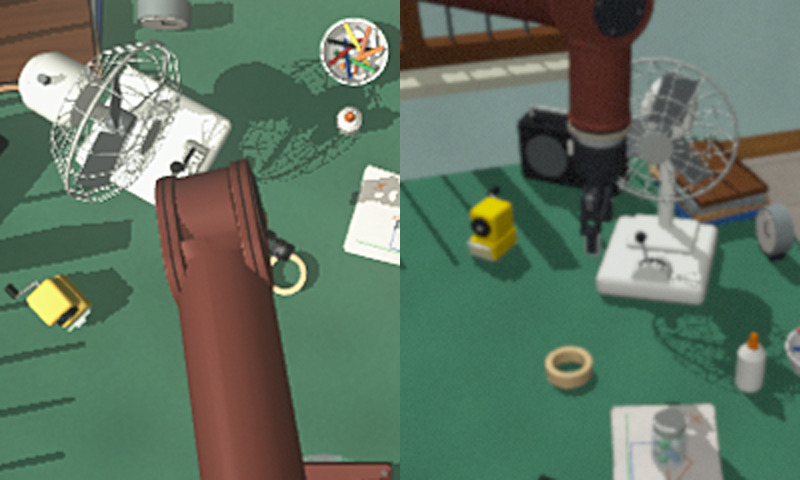

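The side crop shows a slim wrist column above the gripper, with the bulky joint high up at about (622,10). The ball is visible at (641,237). I'll check that joint's height against the guard, whose top is at 395 mm.

```bash
python3 - <<'E'
from h import *
t=load("top",2);s=load("side",2)
for h in(201,260,300,400,500,560,620): 
    p=proj(s,(502,106,h));q=proj(t,(502,106,h));print(h,"side crop",(400+2*(p[0]-130)).round(),(2*(p[1]-20)).round(),"top crop",(2*(q-[90,100])).round(), "px/100mm horiz",(proj(s,(602,106,h))-p)[0].round(1)*2)
for z in(500,600):
    P=onz(t,90+205/2,100+162/2,z);print(z,P.round(),"a",P@FX-A0,"b",P@FY-B0)
E
```

```text
201 side crop 599.0 243.0 top crop [250. 232.] px/100mm horiz 63.6
260 side crop 597.0 209.0 top crop [246. 231.] px/100mm horiz 65.6
300 side crop 597.0 185.0 top crop [242. 230.] px/100mm horiz 66.8
400 side crop 595.0 119.0 top crop [234. 229.] px/100mm horiz 70.4
500 side crop 592.0 46.0 top crop [223. 227.] px/100mm horiz 74.4
560 side crop 591.0 -2.0 top crop [215. 226.] px/100mm horiz 77.2
620 side crop 589.0 -54.0 top crop [206. 224.] px/100mm horiz 80.0
500 [575. 126. 500.] a -111.16092373499276 b -2.9705472588386783
600 [565. 110. 600.] a -130.11639305417327 b -1.4656394883807025
```

The wrist column (about 43 mm radius) and the joint, whose bottom will be near z = 380, clear the guard in the planned pose. I'll lower in front of the fan, off to the lever's +y side.

Call:
step_arm:
  deltas: [5,3,-2,0.02,-1,10,4,-2,0,-1,12,4,-2,0,-1,12,4,-2,0,-1,12,4,-2,0,-1,12,4,-1,0,-1,12,3,-1,0,-1,10,2,-1,0,-1,8,0,0,0,-1,4,0,0,0,-1,0,0,0,0,-1,0,0,0,0,-1]

```text
time_s: 14.65
tcp_pos: [501.3, 129.0, 93.8]
tool_rot: [-2.465, 1.536, -2.989]
wrist_force: [0.3, 0.1, 0.6]
grip_width: 85.6
```

```bash
python3 -c "
from h import *
tofan(-52,66,88)"
```

```text
t 14.65 tcp [501.3 129.   93.8] w 85.6 F [0.3 0.1 0.6] 
x [-0.034 -0.005 -0.999] y [ 0.5    0.866 -0.022] z [ 0.865 -0.5   -0.027] q [-0.97  0.25  0.73  1.95 -0.2   1.05  0.89]
now rel pivot: a -144.5 b 63.0 z 93.8 jaw yaw 59.99
delta [ 4.  92.6 -4.7]
```

Call:
step_arm:
  deltas: [0.5,5,-0.5,-0.02,-1,0.5,8,-0.5,0,-1,0.5,8,-0.5,0,-1,0.5,8,-0.5,0,-1,0.5,8,-0.5,0,-1,0.5,8,-0.5,0,-1,0.5,8,-0.5,0,-1,0,8,-0.5,0,-1,0,5,-0.5,0,-1,0,0,0,0,-1,0,0,0,0,-1]

```text
time_s: 15.57
tcp_pos: [534.0, 198.1, 90.7]
tool_rot: [-2.554, 1.54, -3.053]
wrist_force: [0.0, 0.0, -0.2]
grip_width: 85.6
```

```bash
python3 -c "
from h import *
tofan(-52,66,88)"
```

```text
t 15.57 tcp [534.  198.1  90.7] w 85.6 F [ 0.   0.  -0.2] 
x [-0.03  -0.003 -1.   ] y [ 0.479  0.878 -0.017] z [ 0.877 -0.479 -0.025] q [-0.99  0.36  0.68  1.83 -0.27  1.07  0.87]
now rel pivot: a -68.2 b 67.7 z 90.7 jaw yaw 61.4
delta [ 2.4 16.2  1.9]
```

Call:
step_arm:
  deltas: [0.5,4,0,0,-1,0.5,4,0,0,-1,0.5,4,0,0,-1,0.5,3,0,0,-1,0,1,0,0,-1,0,0,0,0,-1]

```text
time_s: 16.07
tcp_pos: [542.2, 212.4, 88.3]
tool_rot: [-2.552, 1.54, -3.053]
wrist_force: [0.1, -0.5, -0.2]
grip_width: 85.8
```

```bash
python3 - <<'E'
from h import *
tofan(-52,25,88)
from bench import robot
for n in("top","side"): np.savez(f"pics/{n}3.npz",**robot.camera(n))
t=load("top",3);s=load("side",3)
a=cv2.resize(t["pixels"][110:230,110:230,::-1],None,fx=3.3,fy=3.3,interpolation=cv2.INTER_CUBIC)
b=cv2.resize(s["pixels"][60:180,200:300,::-1],None,fx=3.3,fy=3.3,interpolation=cv2.INTER_CUBIC)
cv2.imwrite("pics/in3.png",np.hstack([a,b]))
E
```

```text
t 16.07 tcp [542.2 212.4  88.3] w 85.8 F [ 0.1 -0.5 -0.2] 
x [-0.031 -0.003 -1.   ] y [ 0.48   0.877 -0.017] z [ 0.877 -0.48  -0.026] q [-0.99  0.39  0.67  1.8  -0.28  1.08  0.86]
now rel pivot: a -51.7 b 67.5 z 88.3 jaw yaw 61.3
delta [-0.8 -0.4 42.4]
```

View pics/in3.png

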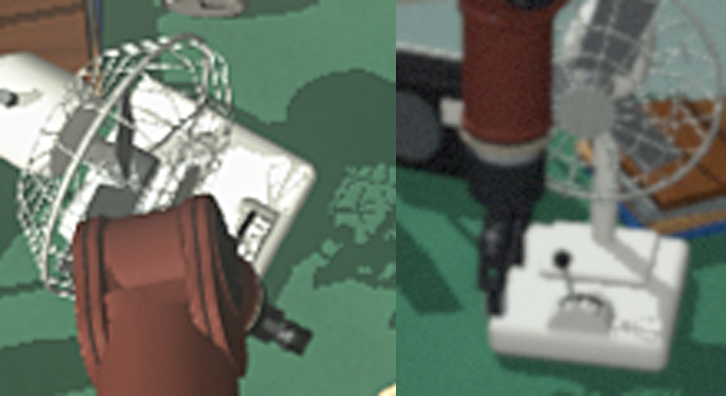

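The crop shows the lever ball at about (562,258), with the gripper to its left and the wrist column in front of the guard. No contact forces so far. I'll begin the sideways push.

Call:
step_arm:
  deltas: [0,0,3,0,-1,0,0,4,0,-1,0,0,4,0,-1,0,0,4,0,-1,0,0,4,0,-1,0,0,4,0,-1,0,0,4,0,-1,0,0,4,0,-1,0,0,0,0,-1]

```text
time_s: 16.92
tcp_pos: [571.5, 195.5, 87.8]
tool_rot: [-2.595, 1.538, -3.096]
wrist_force: [-1.6, 0.5, 1.1]
grip_width: 85.4
```

```bash
python3 -c "
from h import *
tofan(-52,6,88)"
```

```text
t 16.92 tcp [571.5 195.5  87.8] w 85.4 F [-1.6  0.5  1.1] 
x [-0.032 -0.001 -0.999] y [ 0.48   0.877 -0.017] z [ 0.877 -0.481 -0.028] q [-0.92  0.44  0.67  1.74 -0.31  1.1   0.92]
now rel pivot: a -52.3 b 33.7 z 87.8 jaw yaw 61.29
delta [-1.   0.2 27.7]
```

Call:
step_arm:
  deltas: [0,0,3,0,-1,0,0,3,0,-1,0,0,3,0,-1,0,0,3,0,-1,0,0,3,0,-1,0,0,3,0,-1,0,0,3,0,-1,0,0,2,0,-1,0,0,0,0,-1]

```text
time_s: 17.67
tcp_pos: [593.1, 184.0, 86.9]
tool_rot: [-2.61, 1.537, -3.11]
wrist_force: [-2.1, 1.4, 2.3]
grip_width: 85.5
```

```bash
cat > ball.py <<'E'
from h import *
from bench import robot
import sys
s=robot.camera("side");np.savez(f"pics/side{sys.argv[1]}.npz",**s)
tofan(-52,-1.6,88)
for q in(-.24,0,.1,.2,.3):print(q,"pred side px",proj(s,fan(0,-80*np.sin(q),35+80*np.cos(q))).round(1))
g=cv2.cvtColor(s["pixels"],cv2.COLOR_RGB2GRAY)
m=(g<70).astype(np.uint8);m[:128]=0;m[150:]=0;m[:,:235]=0;m[:,295:]=0
n,l,st_,ce=cv2.connectedComponentsWithStats(m)
for i in range(1,n):
    if st_[i,4]>8: print("blob",st_[i],ce[i].round(1))
E
python3 ball.py 4
```

```text
t 17.72 tcp [593.1 184.1  86.9] w 85.6 F [-1.2  0.6  0.9] 
x [-0.034 -0.001 -0.999] y [ 0.479  0.878 -0.017] z [ 0.877 -0.48  -0.029] q [-0.88  0.48  0.67  1.7  -0.33  1.11  0.96]
now rel pivot: a -51.9 b 9.3 z 86.9 jaw yaw 61.36
delta [-1.4 -0.2 10.8]
-0.24 pred side px [250.1 137.7]
0 pred side px [255.7 137.7]
0.1 pred side px [258.  138.1]
0.2 pred side px [260.3 138.6]
0.3 pred side px [262.6 139.4]
blob [244 128  18  22 200] [250.8 137.2]
blob [285 128  10  14  73] [291.2 133.6]
blob [288 144   3   6  16] [289.  146.8]
```

Call:
step_arm:
  deltas: [0,0,2,0,-1,0,0,2,0,-1,0,0,2,0,-1,0,0,2,0,-1,0,0,0,0,-1,0,0,0,0,-1]

```text
time_s: 18.22
tcp_pos: [600.5, 180.0, 86.3]
tool_rot: [-2.605, 1.537, -3.105]
wrist_force: [-2.0, 1.0, 1.1]
grip_width: 85.4
```

```bash
python3 - <<'E'
from h import *
tofan(-52,25,88)
E
```

```text
t 18.22 tcp [600.5 180.   86.3] w 85.4 F [-2.   1.   1.1] 
x [-0.034 -0.001 -0.999] y [ 0.479  0.878 -0.017] z [ 0.877 -0.479 -0.029] q [-0.86  0.49  0.66  1.68 -0.34  1.12  0.98]
now rel pivot: a -51.9 b 0.8 z 86.3 jaw yaw 61.38
delta [ -1.   -0.  -24.2]
```

Call:
step_arm:
  deltas: [0,0,-3,0,-1,0,0,-6,0,-1,0,0,-6,0,-1,0,0,-6,0,-1,0,0,-6,0,-1,0,0,-6,0,-1,0,0,-6,0,-1,0,0,-6,0,-1,0,0,-4,0,-1,0,0,0,0,-1]

```text
time_s: 19.05
tcp_pos: [553.1, 205.5, 87.9]
tool_rot: [-2.581, 1.539, -3.082]
wrist_force: [0.7, 0.6, -0.4]
grip_width: 85.4
```

```bash
python3 ball.py 5; python3 - <<'E'
from h import *
s=load("side",5)
cv2.imwrite("pics/after5.png",cv2.resize(s["pixels"][110:190,215:305,::-1],None,fx=7,fy=7,interpolation=cv2.INTER_CUBIC))
E
```

```text
t 19.1 tcp [553.5 205.4  88. ] w 85.5 F [ 0.1  0.8 -0.7] 
x [-0.032 -0.002 -0.999] y [ 0.479  0.877 -0.017] z [ 0.877 -0.48  -0.027] q [-0.96  0.41  0.67  1.78 -0.3   1.09  0.89]
now rel pivot: a -52.4 b 54.2 z 88.0 jaw yaw 61.34
delta [-1.6  0.2 55.8]
-0.24 pred side px [250.1 137.7]
0 pred side px [255.7 137.7]
0.1 pred side px [258.  138.1]
0.2 pred side px [260.3 138.6]
0.3 pred side px [262.6 139.4]
blob [235 128   9  22 111] [237.8 135.3]
blob [286 128   9  14  71] [291.3 133.9]
blob [261 138   3   4  11] [261.9 139.4]
blob [288 144   3   6  16] [289.  146.8]
```

View pics/after5.png

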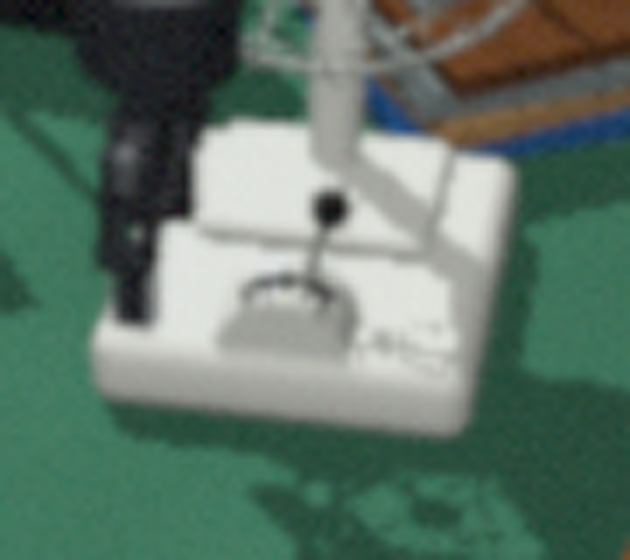

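The crop shows the ball at (330,209), full image (261.7,139.4), which gives q of about 0.26 from my pivot estimate. To pin down the pivot laterally, I'll compare with the bars themselves.

```bash
python3 - <<'E'
from h import *
for nm,k in(("side",5),("top",0)):
    c=load(nm,k);g=cv2.cvtColor(c["pixels"],cv2.COLOR_RGB2GRAY).astype(np.float32)
    print(nm)
    for a in(-4,-8,-12,-16,-20):
        ph=np.arange(-1,1.01,.1)
        P=np.array([proj(c,fan(a,-35*np.sin(f),35+35*np.cos(f)))for f in ph],np.float32)
        v=cv2.remap(g,P[:,:1],P[:,1:],cv2.INTER_LINEAR)[:,0];print(a,v.astype(int).tolist())
a=[]
for nm,k,(x0,y0) in(("side",5,(240,128)),("top",0,(172,165))):
    c=load(nm,k);im=cv2.resize(c["pixels"][y0:y0+36,x0:x0+30,::-1],None,fx=13,fy=13,interpolation=cv2.INTER_CUBIC)
    for q in(-.6,-.3,0,.3,.6):
        for aa in (-5,-20):
            p=(proj(c,fan(aa,-35*np.sin(q),35+35*np.cos(q)))-[x0,y0]+.5)*13;cv2.circle(im,tuple(int(x)for x in p),2,(0,0,255),-1)
    a.append(im)
cv2.imwrite("pics/bars.png",np.hstack(a))
E
```

```text
side
-4 [216, 212, 203, 184, 171, 157, 147, 143, 143, 135, 120, 124, 131, 115, 100, 87, 91, 108, 136, 141, 136]
-8 [216, 213, 207, 184, 162, 151, 138, 122, 121, 130, 115, 128, 151, 137, 117, 113, 103, 123, 142, 144, 136]
-12 [215, 213, 209, 191, 164, 144, 148, 150, 149, 165, 156, 165, 180, 158, 148, 139, 125, 132, 147, 143, 136]
-16 [213, 212, 209, 201, 171, 148, 158, 167, 172, 185, 187, 189, 190, 174, 167, 159, 136, 137, 146, 143, 137]
-20 [210, 209, 207, 204, 184, 161, 161, 178, 187, 194, 202, 199, 192, 182, 174, 157, 139, 142, 148, 145, 139]
top
-4 [243, 250, 247, 227, 180, 165, 140, 122, 133, 156, 176, 191, 178, 147, 158, 163, 143, 156, 160, 155, 136]
-8 [240, 247, 250, 244, 244, 238, 196, 166, 185, 209, 213, 240, 232, 187, 221, 230, 157, 140, 161, 149, 134]
-12 [242, 248, 248, 221, 167, 162, 182, 184, 200, 199, 161, 242, 226, 164, 209, 200, 122, 140, 159, 151, 138]
-16 [242, 248, 252, 236, 191, 151, 206, 236, 233, 217, 191, 216, 217, 180, 229, 193, 141, 131, 151, 144, 127]
-20 [214, 206, 194, 198, 189, 172, 181, 220, 191, 171, 149, 154, 179, 180, 169, 173, 126, 131, 133, 135, 139]
```

View pics/bars.png

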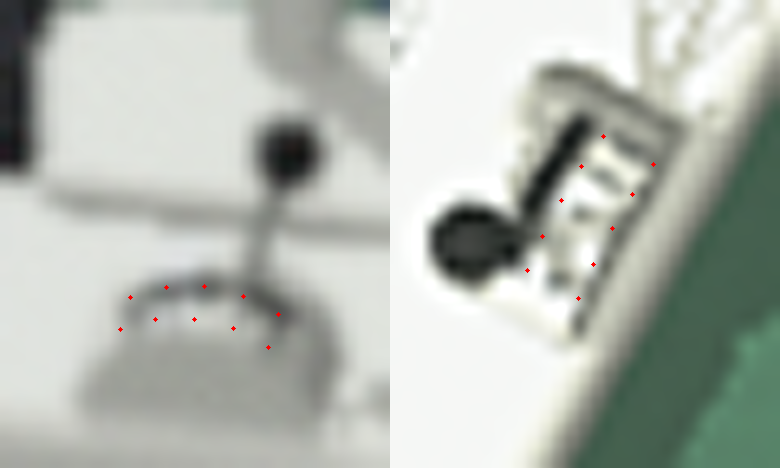

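In the top view the dark bars line up with my predicted marks (minima at -0.55, 0.0, +0.3 and +0.6), so the pivot estimate holds. The lever sits at about 0.265, so it needs another nudge of about 2.6 mm, to TCP b of about -1.8.

Call:
step_arm:
  deltas: [0,0,4,0,-1,0,0,6,0,-1,0,0,6,0,-1,0,0,6,0,-1,0,0,6,0,-1,0,0,6,0,-1,0,0,5,0,-1,0,0,3,0,-1,0,0,2,0,-1,0,0,0,0,-1]

```text
time_s: 19.93
tcp_pos: [598.5, 179.0, 86.4]
tool_rot: [-2.512, 1.54, -3.016]
wrist_force: [-0.3, 0.0, 0.5]
grip_width: 85.5
```

```bash
python3 - <<'E'
from h import *
tofan(-52,-1.8,87)
E
```

```text
t 19.93 tcp [598.5 179.   86.4] w 85.5 F [-0.3  0.   0.5] 
x [-0.03  -0.004 -1.   ] y [ 0.483  0.876 -0.018] z [ 0.875 -0.483 -0.025] q [-0.87  0.48  0.67  1.69 -0.33  1.11  0.97]
now rel pivot: a -53.7 b 2.0 z 86.4 jaw yaw 61.14
delta [-0.7  1.7  3.8]
```

Call:
step_arm:
  deltas: [0,0.5,1.3,0,-1,0,0.5,1.3,0,-1,0,0,1,0,-1,0,0,0,0,-1,0,0,0,0,-1]

```text
time_s: 20.35
tcp_pos: [600.8, 178.7, 86.0]
tool_rot: [-2.529, 1.537, -3.032]
wrist_force: [-0.2, -0.5, -0.9]
grip_width: 85.4
```

```bash
python3 - <<'E'
from h import *
tofan(-52,-1.8,87)
E
```

```text
t 20.35 tcp [600.8 178.7  86. ] w 85.4 F [-0.2 -0.5 -0.9] 
x [-0.033 -0.004 -0.999] y [ 0.481  0.876 -0.019] z [ 0.876 -0.482 -0.027] q [-0.86  0.49  0.67  1.68 -0.34  1.12  0.97]
now rel pivot: a -52.9 b -0.2 z 86.0 jaw yaw 61.22
delta [-1.1  0.9  1.6]
```

Call:
step_arm:
  deltas: [0,0,1,0,-1,0,0,1,0,-1,0,0,1,0,-1,0,0,0,0,-1]

```text
time_s: 20.68
tcp_pos: [602.5, 177.8, 85.6]
tool_rot: [-2.544, 1.535, -3.046]
wrist_force: [-2.1, -0.2, 0.5]
grip_width: 85.3
```

```bash
python3 - <<'E'
from h import *
tofan(-52,-1.8,87)
E
```

```text
t 20.68 tcp [602.5 177.8  85.6] w 85.3 F [-2.1 -0.2  0.5] 
x [-0.035 -0.003 -0.999] y [ 0.48   0.877 -0.02 ] z [ 0.876 -0.481 -0.029] q [-0.86  0.5   0.67  1.68 -0.34  1.12  0.98]
now rel pivot: a -52.9 b -2.1 z 85.6 jaw yaw 61.29
delta [-1.4  0.8 -0.3]
```

Contact at target (-2 N). Backing off sideways, then straight out to the front and up.

Call:
step_arm:
  deltas: [0,0,-3,0,-1,0,0,-6,0,-1,0,0,-6,0,-1,0,0,-6,0,-1,0,0,-6,0,-1,0,0,-6,0,-1,0,0,-4,0,-1,0,0,0,0,-1,0,-6,0,0,-1,0,-10,0,0,-1,0,-12,0,0,-1,0,-12,0,0,-1,0,-12,0,0,-1,-3,-12,0,0,-1,-6,-12,0,0,-1,-10,-12,0,0,-1,-12,-10,0,0,-1,-12,-6,0,0,-1,-12,0,0,0,-1,-6,0,0,0,-1]

```text
time_s: 22.35
tcp_pos: [510.9, 89.4, 151.6]
tool_rot: [-2.559, 1.535, -3.07]
wrist_force: [-0.4, 0.7, -0.2]
grip_width: 85.6
```

```bash
python3 ball.py 6; python3 - <<'E'
from h import *
c=load("side",6);print([tuple(proj(c,fan(0,-80*np.sin(q),35+80*np.cos(q))).round(2)) for q in(.25,.3,.35)])
E
```

```text
t 22.4 tcp [511.4  89.2 152.3] w 85.5 F [ 1.6 -0.7  0.7] 
x [-0.035 -0.002 -0.999] y [ 0.489  0.872 -0.019] z [ 0.872 -0.489 -0.03 ] q [-0.94  0.18  0.77  1.88 -0.14  1.17  0.94]
now rel pivot: a -174.4 b 34.9 z 152.3 jaw yaw 60.74
delta [ 60.8 123.9  37.5]
-0.24 pred side px [250.1 137.7]
0 pred side px [255.7 137.7]
0.1 pred side px [258.  138.1]
0.2 pred side px [260.3 138.6]
0.3 pred side px [262.6 139.4]
blob [235 128   8  19 109] [237.6 135.8]
blob [286 128   9  14  73] [291.3 134. ]
blob [261 138   4   5  15] [262.5 139.9]
blob [287 145   4   5  16] [288.9 147.1]
[(np.float64(261.47), np.float64(138.97)), (np.float64(262.6), np.float64(139.37)), (np.float64(263.7), np.float64(139.81))]
```

Side view puts the ball at 262.5 px against 262.6 predicted for the third bar. I'll move clear for a top check.

Call:
step_arm:
  deltas: [-10,-4,4,0,-1,-12,-8,8,0,-1,-12,-10,10,0,-1,-12,-14,10,0,-1,-12,-16,10,0,-1,0,-16,10,0,-1,0,-16,10,0,-1,0,-16,8,0,-1,0,-12,4,0,-1,0,-6,0,0,-1,0,0,0,0,-1,0,0,0,0,-1]

```text
time_s: 23.4
tcp_pos: [521.2, -66.5, 218.7]
tool_rot: [-2.469, 1.536, -2.983]
wrist_force: [-0.0, -0.6, -0.5]
grip_width: 85.8
```

```bash
python3 ball.py 7 | grep -v pred; python3 - <<'E'
from h import *
from bench import robot
t=robot.camera("top");s=load("side",7)
g=cv2.cvtColor(t["pixels"],cv2.COLOR_RGB2GRAY);m=np.zeros_like(g);m[170:195,172:205]=(g[170:195,172:205]<70)
n,l,S,ce=cv2.connectedComponentsWithStats(m)
print([(S[i],ce[i].round(1)) for i in range(1,n) if S[i,4]>5]);print([proj(t,fan(0,-80*np.sin(q),35+80*np.cos(q))).round(1) for q in(.2,.3,.4)])
a=cv2.resize(s["pixels"][:,:,::-1],(400,300),interpolation=cv2.INTER_AREA)
b=cv2.resize(t["pixels"][150:210,150:230,::-1],(400,300),interpolation=cv2.INTER_CUBIC)
cc=cv2.resize(s["pixels"][120:180,215:295,::-1],(400,300),interpolation=cv2.INTER_CUBIC)
d=cv2.resize(t["pixels"][60:360,100:500,::-1],(400,300),interpolation=cv2.INTER_AREA)
cv2.imwrite("pics/final.png",np.vstack([np.hstack([a,d]),np.hstack([cc,b])]))
E
```

```text
t 23.45 tcp [521.2 -66.3 218.7] w 85.7 F [ 0.9  0.7 -0.2] 
x [-0.034 -0.006 -0.999] y [ 0.49   0.871 -0.022] z [ 0.871 -0.491 -0.027] q [-0.76  0.13  0.88  1.79 -0.1   1.3   1.2 ]
now rel pivot: a -305.9 b -48.8 z 218.7 jaw yaw 60.62
delta [126.5 256.2 -45.9]
blob [243 128  29  22 364] [256.  136.6]
blob [285 128  10  15  76] [291.1 133.9]
blob [287 144   5   6  18] [289.  147.1]
[(array([182, 170,   6,   6,  24], dtype=int32), array([184.4, 171.9])), (array([181, 178,   4,   7,  10], dtype=int32), array([182.2, 180.7]))]
[array([183.3, 173.5]), array([184.6, 171.4]), array([185.9, 169.5])]
```

View pics/final.png

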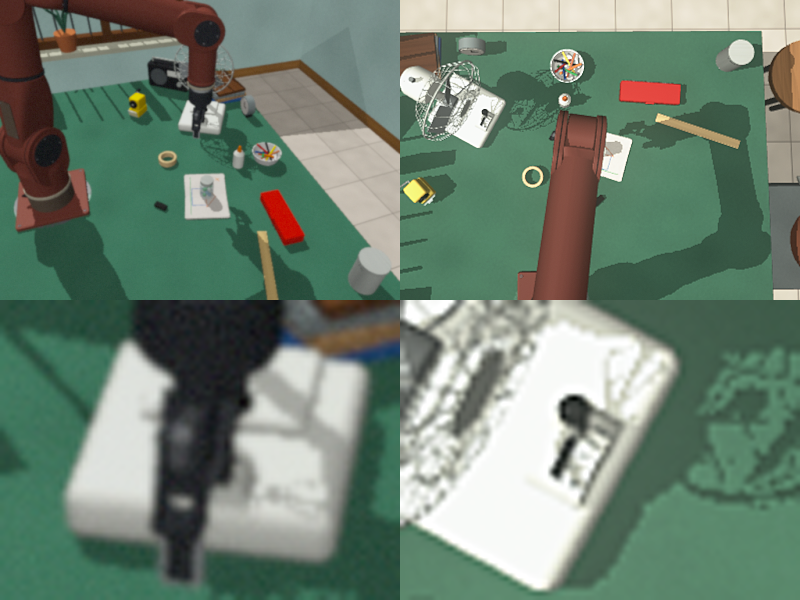

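The final pictures show the jar upright mid-sheet, the lever ball at (184.4,171.9) in the top view against (184.6,171.4) predicted for +0.3, and everything else undisturbed. Handing in.

```bash
python3 -c "
from bench import robot
print(robot.finish_job())"
```

```text
the job is handed in; nothing more can be done
None
```

I set the jar of marbles down upright on the middle of the drawing sheets and let go. Then I swung the fan's speed lever to the third bar and handed the job in at about 23.5 s. No verdict was reported.

**Jar:** In the side view the lid was within about 2 px of where a jar centred on the sheets should appear, roughly 4 mm or less. Set-down contact read about 6 N.

**Lever:** The moves only turn the tool about its own axis, so I couldn't tilt the gripper 25–45° as advised. Instead I came in from the front with the jaws open along the fan's depth. One finger pushed the ball while the gripper's body stayed ahead of the guard. It took two pushes; after the first the lever stood at about 0.265.

**Last checks:**

| View | Ball found (px) | Predicted at +0.3 (px) |
|---|---|---|
| Side | (262.5, 139.9) | (262.6, 139.4) |
| Top | (184.4, 171.9) | (184.6, 171.4) |

- **Lever angle:** This puts the lever at about 0.3. I estimate it to within about 0.03 rad, since the pivot's sideways position differed by 2 to 4 mm between measurements. The bar marks in the top view supported the value I used.
- **Side view:** In the last picture the gripper hid the ball from the side, so the side figure comes from just before the final retreat.
- **Guard and other items:** Force readings at the end of each move stayed within a few newtons near the fan, with no sign of touching the guard. The other things looked undisturbed in the final pictures, and the arm was clear of everything.

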